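Take the end-of-day pile apart and put each desk thing back in its own holder

ROBOT

A 6-joint arm with a two-finger parallel gripper is mounted at the origin on a cart in front of the work surface, level with it; the furniture and walls round the work are solid. World frame = base frame: x ahead of the robot, y to its left, z up, the work surface at z = 0. Lengths are in mm, angles in rad, forces in N, time in s.
With the tool pointing down it reaches from about 350 to 875 mm from the base axis. Payload 4.2 kg.
Tool frame: the origin (TCP) lies between the finger pads; the fingertips stand 25 mm ahead of it and the grasp point (between the pads) lies 6 mm ahead of it; z points along the fingers, y is the line along which they close (so a half turn about z gives the same grasp; the last joint's range is limited). The gripper opens to 85 mm and grips with 20 to 120 N. Pads are 22 mm wide; open, the fingers measure 114 mm over their backs; the gripper's body (76 mm by 85 mm) begins 54 mm behind the grasp point. The pads swing forward as they close: fully open they stand 13 mm farther back than shut.
Start: joints at [1.428, 0.385, 0.008, 0, -1.194, -0.259], TCP at [244.389, 575.216, 256.312] pointing down, gripper open.
Joint ranges: [-3.14, 3.14], [-1.21, 2.06], [-1.07, 1.41], [-3.16, 2.05], [-2.99, -0.16], [-3.1, 3.1]. Speed limits (rad/s): [2.79, 2.79, 3.14, 3.14, 3.14, 3.14].

INTERFACE

Orientations are given as a unit quaternion [x, y, z, w].
In Python, from bench import arm gives the robot as it stands.
- The arm moves only by the shell command python3 -m pendant 'ROWS'. ROWS is JSON, a list of rows, each a list of 7 numbers: the shift along the tool's x, y, z in m, then the turn, a rotation vector about the tool's x, y, z in degrees, then the finger opening in m, from 0 to 0.0854. In form: [[x, y, z, wx, wy, wz, fingers], ...]. A call has 1 to 12 rows; each row shifts and turns the commanded pose from where the row before left it, along the tool's axes as they then stand; what a row does not reach is not made up. A row lasts 1/10 s, in which the tool goes at most 50 mm and 8.59 degrees, less where a joint would pass 70% of its speed; a pose out of reach is approached as far as the arm can. A call is refused whole if a number of a shift passes 0.05 or a number of a turn 8.59, either way. A call with a gripper value outside its range is refused whole. The fingers move at their own pace and stop on an object; the grip force is fixed at half the most. Time passes only in rows, so rows that do not move let the fingers close. It gives the time, the measured TCP pose, the force, the opening and the grip force at its end, in the units of the state.
- arm.read_state(): the state, without advancing time (a new reading comes with each control period).
- arm.get_image(name): name is "side" or "top"; returns a dict with "image" (384x512x3 uint8, red, green, blue), "fx", "fy", "cx", "cy" (pixels), "xyz" and "rotation" of the camera in the world. Camera axes: x right, y down, z forward; pixel columns grow to the right and rows downward; lengths in mm; the calibration is good to about 2 mm. A picture is of the moment at which its call begins. There is no depth.
- arm.job_done(): hands the job in; it is judged then, once.
The state is a dict: "clock": time; "joints": joint angles; "joint_vel": joint speeds; "joint_efforts": joint torques, N m; "position": TCP position; "ee_rot": TCP orientation; "contact_force": force on the tool from outside, world axes, zero at the start; "wrist_torque": the same for the moment, N m; "gripper_width": finger opening in mm; "grasp_force": force on a finger pad.
Only numpy, scipy, OpenCV 4.12 (cv2) and the standard library are available. Lean on these libraries where they do the work, as an engineer would, in place of code of your own. Each camera call takes 0.05 s, during which the arm holds its last target. There are 200 camera calls.

TASK

Someone has piled up my desk things: take the pile apart one thing at a time from the top down, and set each down in its own holder before you take the next: the eraser in the small wooden tray, the round pot standing in the round wooden dish, the power bank in the white charging dock and the hole punch in the long wooden tray. Each must end flat on the floor of its holder, lying along it, none left perched on a rim. Leave the tea light where it is, and the glue stick standing.

Things in the scene. Friction and masses are not known exactly. Their poses are not given: they have to be found in the camera images.
- eraser: Top of the pile: eraser in a blue card sleeve with a white end, 46 (its x) x 23 (its y) x 12 mm high, 20 g. Origin at the centre of its underside, z up. Grip it across its 23 mm width. It lies on the pot's lid at any angle.
- cream_pot: Second from the top: round closed pot, white with a tan lid, 62 mm diameter, 35 mm high, about 70 g. Origin at the centre of its underside, z up. Grip it round the body. It stands on the power bank, up to 12 mm from the bank's middle.
- power_bank: Third: flat black power bank, 68 (its x) x 128 (its y) x 23 mm high, about 0.34 kg. Origin at the centre of its underside, z up; either end may go first. Grip it across its 68 mm width. It lies crosswise over the hole punch, whose two ends stick out some 23 mm on either side of it, so keep the fingertips above the punch's top when taking it.
- hole_punch: Bottom of the pile: dark two-hole office punch, base plate 62 (its x) x 114 (its y) mm, 45 mm high to the flat top of its lever, about 0.31 kg. Origin at the centre of its underside, z up; either end may go first. The lever does not move. Grip it across its x; lever and supports are 58 mm wide there (x from -28 to +30 mm) from 8 mm above the underside up.
- eraser_tray: The eraser's place: small dark wooden tray, fixed, lined grey; recess 37 (its x) x 60 (its y) mm, outside 49 x 72 mm. Recess floor 5 mm above the desk, rim 10 mm above the desk; each long side has a 34 mm wide finger gap in the middle. The eraser lies lengthwise, its x along the tray's y. Origin at the centre of the underside, z up.
- pot_dish: The pot's place: round dark wooden dish, fixed, cork-lined; recess 80 mm diameter, outside 92 mm. Recess floor 5 mm above the desk, rim 12 mm above the desk. Origin at the centre of the underside, z up.
- charge_dock: The power bank's place: white plastic charging dock, fixed, with four brass contacts; recess 82 (its x) x 142 (its y) mm, outside 94 x 154, and a charger block 20 mm high beyond its +y end, to y = 88 mm. Recess floor 5 mm, rim 12 mm above the desk; 64 mm finger gaps in the long sides. The bank's y goes along the dock's y. Origin below the recess's centre, on the underside, z up.
- punch_tray: The hole punch's place: long dark wooden tray, fixed, lined grey; recess 76 (its x) x 128 (its y) mm, outside 88 x 140 mm. Recess floor 5 mm above the desk, rim 12 mm above the desk; finger gaps 58 mm wide in the middle of the long sides. The punch's y goes along the tray's y. Origin at the centre of the underside, z up.
- tea_light: Bystander: small loose tea-light candle in a clear cup, 38 mm diameter, 15 mm high, on the desk beside the holders. Origin at the centre of its underside, z up.
- glue_stick: Bystander: loose grey glue stick standing among the holders, 27 mm diameter, 90 mm high, easily knocked over. Origin at the centre of its underside, z up.

How it is judged:
By the outcome, as a careful person would: the job done as asked, in the order asked, and still so for the second after the job is handed in, with the robot touching nothing.
It also fails if it takes over 112 s, if anything falls off the work surface, if the arm or the gripper's body presses on something with over 40 N, if the wrist force passes 120 N, or if a joint passes its speed limit or range.

## Working session

There is one attempt and no reset: what is moved stays moved. The work goes in short steps, Python scripts to look and compute and a shell command to move; the robot and the scene stay as the last step left them, time stands still between calls to the robot, and variables do not carry over. Pictures are saved under pics/ and viewed, at most 14 in all, crops included, and the job is handed in when it is done.

```bash
ls; mkdir -p pics
python3 - <<'E'
from bench import arm
import cv2,numpy as np
s=arm.read_state();print(s)
for n in("top","side"):
    d=arm.get_image(n);cv2.imwrite(f"pics/{n}0.png",d["image"][:,:,::-1]);print({k:(np.round(v,4).tolist()) for k,v in d.items() if k!="image"})
E
```

```text
pics
{'clock': 0.0, 'joints': array([ 1.42764335e+00,  3.85546520e-01,  6.61857625e-03, -5.04658895e-04,
       -1.19400010e+00, -2.58567061e-01]), 'joint_vel': array([ 7.71474866e-04,  2.37231360e-03,  2.89541390e-05, -1.93801406e-04,
        5.02680524e-05,  3.81306015e-04]), 'joint_efforts': array([ 3.42716123e-05, -3.92289233e+01,  1.88409340e+01,  4.18656081e+00,
       -4.58882569e-03,  6.72280663e-06]), 'position': array([244.16626781, 574.75177074, 255.2239079 ]), 'ee_rot': array([ 9.79876195e-01, -1.99603237e-01, -1.72665245e-04,  1.07760981e-03]), 'contact_force': array([ 1.23703822, -0.34865371, -0.00818218]), 'wrist_torque': array([-0.01740949, -0.0251089 , -0.02027122]), 'grasp_force': 0.0, 'gripper_width': 85.18729371238821}
{'fx': 464.8198, 'fy': 464.8198, 'cx': 261.9682, 'cy': 200.2003, 'xyz': [522.028, 240.7128, 935.565], 'rotation': [0.708, -0.7061, 0.0027, -0.0143]}
{'fx': 365.0792, 'fy': 365.0792, 'cx': 252.4615, 'cy': 195.1887, 'xyz': [162.1015, -136.5792, 739.0165], 'rotation': [0.8609, -0.3733, 0.1317, -0.3195]}
```

View pics/top0.png

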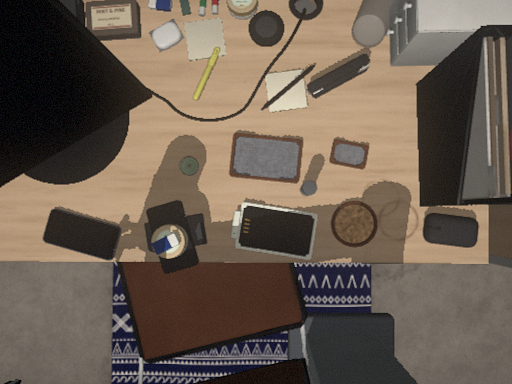

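View pics/side0.png

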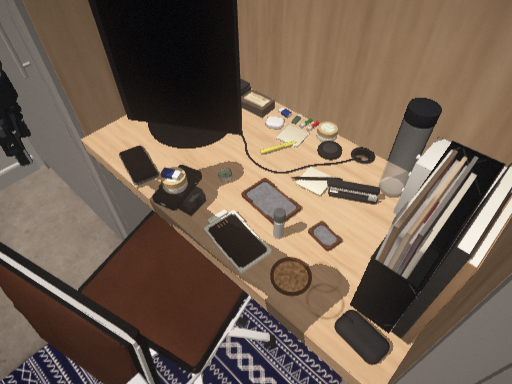

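The top view shows the pile at about (170,238), the dock at (276,230), the dish at (354,223), the punch tray at (266,157) and the eraser tray at (349,153). The glue stick is at (309,188) and the tea light at (189,165). I'll enlarge the crops to measure them.

```bash
cat > h.py <<'E'
from bench import arm
import cv2,numpy as np
from scipy.spatial.transform import Rotation as R
def ray(d,px,z):
    r=R.from_quat(d["rotation"]).as_matrix() if np.size(d["rotation"])==4 else np.array(d["rotation"])
    px=np.atleast_2d(np.array(px,float));c=np.c_[(px[:,0]-d["cx"])/d["fx"],(px[:,1]-d["cy"])/d["fy"],np.ones(len(px))]@r.T
    o=np.array(d["xyz"]);return o+c*((z-o[2])/c[:,2])[:,None]
def crop(d,x0,y0,x1,y1,f,name):
    cv2.imwrite(name,cv2.resize(d["image"][y0:y1,x0:x1,::-1],None,fx=f,fy=f,interpolation=cv2.INTER_CUBIC))
def rect(P):  # world pts -> centre, sizes, angle of the long side
    (c,s,a)=cv2.minAreaRect(P[:,:2].astype(np.float32)); 
    if s[0]<s[1]: s=s[::-1];a+=90
    return np.round(c,1),np.round(s,1),round((a+90)%180-90,1)
def blob(m,near):
    n,l,st,ce=cv2.connectedComponentsWithStats(m.astype(np.uint8))
    i=1+np.argmin(np.hypot(*(ce[1:]-near).T)+1e3*(st[1:,4]<15)); 
    c,_=cv2.findContours((l==i).astype(np.uint8),cv2.RETR_EXTERNAL,cv2.CHAIN_APPROX_NONE)
    return max(c,key=len)[:,0].astype(float),st[i],ce[i]
E
python3 - <<'E'
from h import *
d=arm.get_image("top");crop(d,130,185,220,275,6.5,"pics/pile.png");crop(d,225,125,385,265,4,"pics/hold.png")
E
```

```text
(no output)
```

View pics/pile.png

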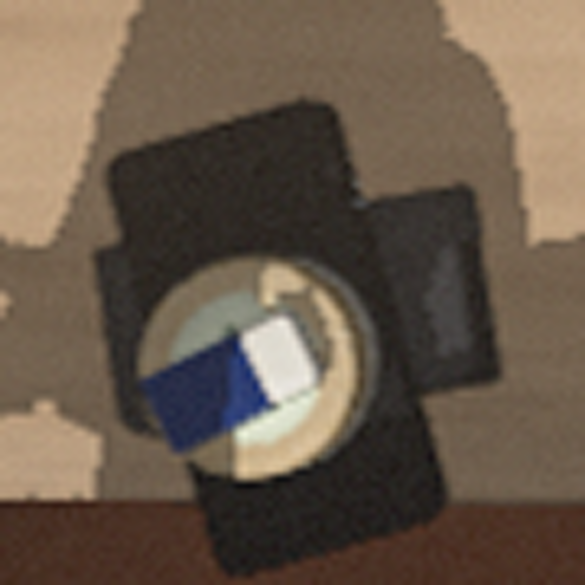

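View pics/hold.png

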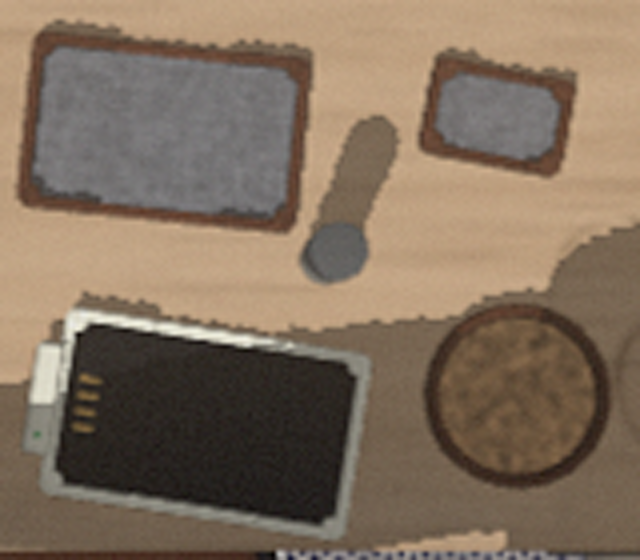

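The pile crop shows the eraser on the lid with its white end to the right, the bank's long side running near vertical, and the punch ends at left and right. The holder crop shows clear rim corners. I'll turn these corners into world poses and check them against the known sizes.

```bash
cat > m.py <<'E'
from h import *
d=arm.get_image("top")
def P(l,x0,y0,f): return np.array([x0,y0])+(np.array(l)+.5)/f-.5
p=lambda l,z:ray(d,P(l,130,185,6.5),z); q=lambda l,z:ray(d,P(l,225,125,4),z)
def quad(n,c):
    c=c[:,:2];e=[np.linalg.norm(c[i]-c[i-1]) for i in(1,2,3,0)]
    a=lambda u,v:np.round(np.degrees(np.arctan2(*(v-u)[::-1])),1)
    print(n,c.mean(0).round(1),"sides",np.round(e,1),"ang01",a(c[0],c[1]),a(c[3],c[2]),"ang12",a(c[1],c[2]),a(c[0],c[3]))
quad("eraser",p([(142,383),(288,316),(323,385),(180,452)],115))
quad("bank",p([(106,160),(334,97),(450,508),(225,577)],68))
quad("punch z45?",p([(95,252),(472,184),(499,380),(123,430)],45))
quad("punch z8?",p([(95,252),(472,184),(499,380),(123,430)],8))
quad("ptray",q([(37,32),(313,53),(295,231),(19,204)],12))
quad("etray",q([(437,54),(577,73),(559,176),(419,153)],10))
quad("dock",q([(68,310),(371,352),(345,540),(41,493)],12))
print("dish",q([(517,395),(424,395),(609,395),(517,487)],12).round(1))
print("potlid",p([(250,369),(138,369),(250,482),(250,257)],103).round(1))
print("glue top",q([(340,249),(309,249),(370,249)],90).round(1))
print("chargerblock",q([(40,395)],20).round(1), "tea",ray(d,[(189,165)],15).round(1))
E
python3 m.py
python3 - <<'E'
from scipy.spatial.transform import Rotation as R
from bench import arm
s=arm.read_state();print(R.from_quat(s["ee_rot"]).as_matrix().round(3))
E
```

```text
eraser [464.4 424.6] sides [43.8 21.1 43.  21.5] ang01 -65.2 -64.7 ang12 -152.6 -150.6
bank [475.2 422.1] sides [ 68.3 122.8  67.7 124.8] ang01 -74.4 -72.8 ang12 -163.8 -163.5
punch z45? [481.  421.5] sides [113.5  58.3 112.2  53.2] ang01 -79.6 -82.2 ang12 -171.8 -170.5
punch z8? [479.2 429. ] sides [118.2  60.8 116.9  55.4] ang01 -79.6 -82.2 ang12 -171.8 -170.5
ptray [630.1 247.9] sides [138.   89.2 138.   86.4] ang01 -94.4 -95.5 ang12 174.3 174.3
etray [638.4  82.6] sides [70.1 52.2 70.3 50.3] ang01 -97.8 -99.3 ang12 170.0 169.7
dock [484.1 227.6] sides [151.8  93.9 152.3  91.8] ang01 -97.7 -98.5 ang12 172.1 171.8
dish [[498.8  73.8  12. ]
 [498.6 119.7  12. ]
 [498.9  28.5  12. ]
 [453.3  73.9  12. ]]
potlid [[467.7 422.7 103. ]
 [467.6 453.7 103. ]
 [436.6 422.4 103. ]
 [498.6 422.9 103. ]]
glue top [[566.8 168.   90. ]
 [566.7 182.   90. ]
 [566.8 154.4  90. ]]
chargerblock [[498.2 309.4  20. ]] tea [[613.8 401.2  15. ]]
[[ 0.92  -0.391 -0.   ]
 [-0.391 -0.92  -0.001]
 [ 0.     0.001 -1.   ]]
```

```bash
cat > go.py <<'E'
import sys,numpy as np
from bench import arm
from scipy.spatial.transform import Rotation as R
x,y,z,f=map(float,sys.argv[1:5]); s=arm.read_state(); M=R.from_quat(s["ee_rot"]).as_matrix(); p=np.array(s["position"])
phi=np.degrees(np.arctan2(M[1,0],M[0,0])); th=(phi-f+90)%180-90
c,q=np.cos(np.radians(f)),np.sin(np.radians(f)); 
if abs(((phi-th)-f+180)%360-180)>90: c,q=-c,-q
d=np.array([x,y,z])-p; sh=[d[0]*c+d[1]*q, d[0]*q-d[1]*c, -d[2]]
tilt=M.T@[0,0,-1]
print("pos",p.round(1),"phi",round(phi,1),"turn wz",round(th,1),"then shift mm",np.round(sh,1),"tilt",np.round(np.degrees([-tilt[1],tilt[0]]),2),
 "j",np.round(s["joints"],2),"t",round(s["clock"],2),"w",round(s["gripper_width"],1),"F",np.round(s["contact_force"],1),"g",round(s["grasp_force"],1))
E
python3 go.py 464.4 424.6 190 -65
```

```text
pos [244.3 574.9 255.6] phi -23.0 turn wz 42.0 then shift mm [ 229.3 -135.9   65.6] tilt [ 0.07 -0.01] j [ 1.43  0.39  0.01 -0.   -1.19 -0.26] t 0.2 w 85.7 F [0.1 0.3 1. ] g 0.0
```

```bash
python3 -m pendant '[[0,0,0,0,0,7,0.05],[0,0,0,0,0,7,0.05],[0,0,0,0,0,7,0.05],[0,0,0,0,0,7,0.05],[0,0,0,0,0,7,0.05],[0,0,0,0,0,7,0.05]]' && python3 -m pendant '[[0.0287,-0.017,0.0082,0,0,0,0.05],[0.0287,-0.017,0.0082,0,0,0,0.05],[0.0287,-0.017,0.0082,0,0,0,0.05],[0.0287,-0.017,0.0082,0,0,0,0.05],[0.0287,-0.017,0.0082,0,0,0,0.05],[0.0287,-0.017,0.0082,0,0,0,0.05],[0.0287,-0.017,0.0082,0,0,0,0.05],[0.0287,-0.017,0.0082,0,0,0,0.05],[0,0,0,0,0,0,0.045],[0,0,0,0,0,0,0.045],[0,0,0,0,0,0,0.045]]'; python3 go.py 464.4 424.6 131 -65; python3 -c "
from h import *
d=arm.get_image('side');crop(d,110,100,270,220,5,'pics/s1.png')"
```

```text
clock: 0.8
position: [244.3, 575.1, 256.0]
ee_rot: [0.842, -0.54, 0.0, 0.0]
contact_force: [0.2, 0.0, -0.3]
gripper_width: 50.3
grasp_force: 0.0
clock: 1.9
position: [464.2, 425.0, 190.9]
ee_rot: [0.843, -0.537, 0.0, -0.0]
contact_force: [0.2, -0.4, -0.4]
gripper_width: 45.2
grasp_force: 0.0
pos [464.2 425.  190.9] phi -65.0 turn wz 0.0 then shift mm [ 0.5  0.  59.9] tilt [-0.02  0.01] j [ 1.    0.44 -0.07  0.   -1.06 -0.56] t 1.9 w 45.2 F [ 0.2 -0.4 -0.4] g 0.0
```

View pics/s1.png

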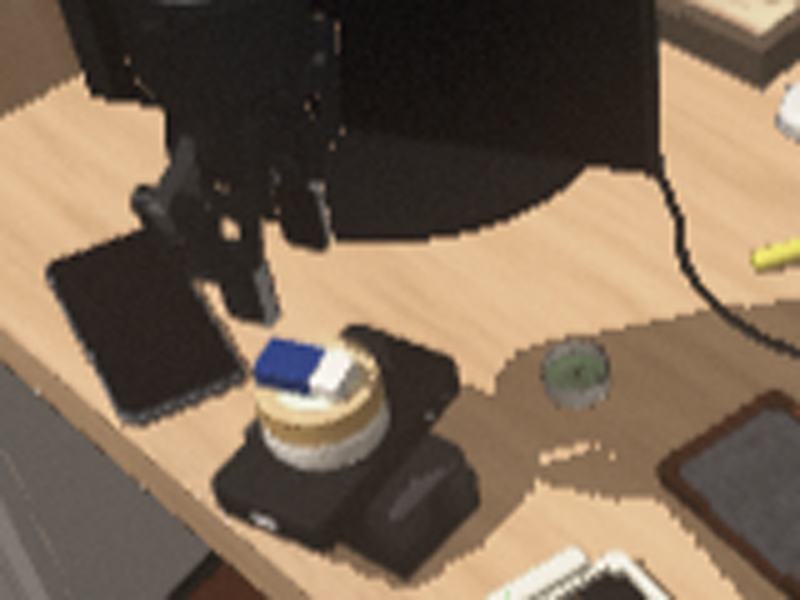

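The fingertips are at crop (262,322) and (320,245), either side of and above the eraser at (308,367). I'm descending and closing.

```bash
python3 -m pendant '[[0,0,0.02,0,0,0,0.045],[0,0,0.02,0,0,0,0.045],[0,0,0.01,0,0,0,0.045],[0,0,0.006,0,0,0,0.045],[0,0,0.003,0,0,0,0.045],[0,0,0,0,0,0,0.045]]' && python3 -m pendant '[[0,0,0,0,0,0,0.015],[0,0,0,0,0,0,0.015],[0,0,0,0,0,0,0.015],[0,0,0,0,0,0,0.015],[0,0,0,0,0,0,0.015],[0,0,0,0,0,0,0.015]]'; python3 -c "
from h import *
d=arm.get_image('side');crop(d,130,120,230,195,8,'pics/s2.png')"
```

```text
clock: 2.55
position: [464.6, 424.9, 132.0]
ee_rot: [0.843, -0.537, 0.0, -0.0]
contact_force: [0.4, -0.1, -0.2]
gripper_width: 45.4
grasp_force: 0.0
clock: 3.15
position: [465.1, 425.0, 132.9]
ee_rot: [0.843, -0.537, 0.0, -0.001]
contact_force: [-1.0, 0.1, 5.6]
gripper_width: 20.0
grasp_force: 59.9
```

View pics/s2.png

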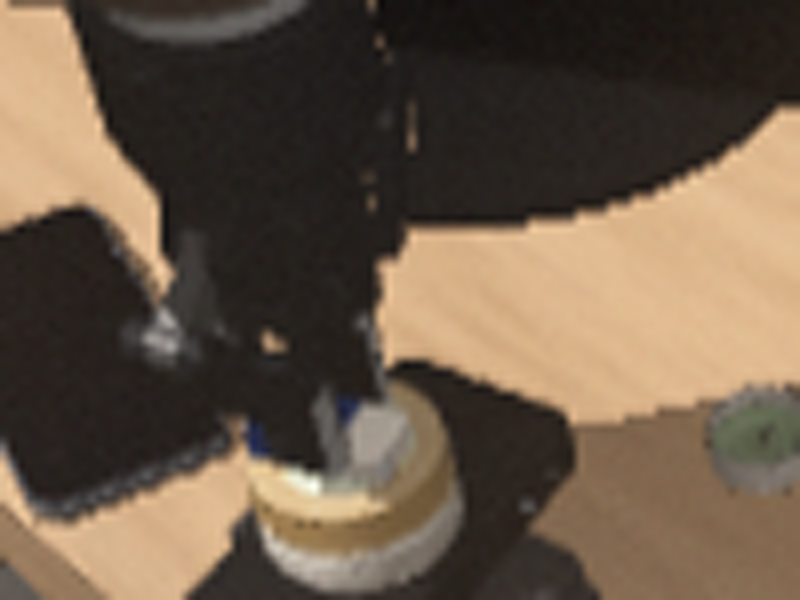

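The fingers hold the eraser at 60 N, with the tips just at the lid. I'll lift and travel to the eraser tray.

```bash
python3 -m pendant '[[0,0,-0.005,0,0,0,0.015],[0,0,-0.01,0,0,0,0.015],[0,0,-0.015,0,0,0,0.015],[0,0,-0.02,0,0,0,0.015],[0,0,-0.01,0,0,6.7,0.015],[0,0,0,0,0,6.7,0.015],[0,0,0,0,0,6.7,0.015],[0,0,0,0,0,6.7,0.015],[0,0,0,0,0,6.7,0.015],[0,0,0,0,0,0,0.015]]';  python3 go.py 638.4 82.6 70 -98.5; python3 -c "
from h import *
d=arm.get_image('side');crop(d,110,90,230,180,5,'pics/s3.png')"
```

```text
clock: 4.2
position: [464.6, 424.4, 191.9]
ee_rot: [-0.653, 0.758, 0.0, -0.0]
contact_force: [0.8, -0.7, 0.3]
gripper_width: 20.0
grasp_force: 59.3
pos [464.6 424.4 191.9] phi -98.5 turn wz -0.0 then shift mm [ 312.3 -222.5  121.9] tilt [ 0.01 -0.01] j [ 1.    0.44 -0.07 -0.   -1.06 -1.15] t 4.2 w 20.0 F [ 0.8 -0.7  0.3] g 59.3
```

View pics/s3.png

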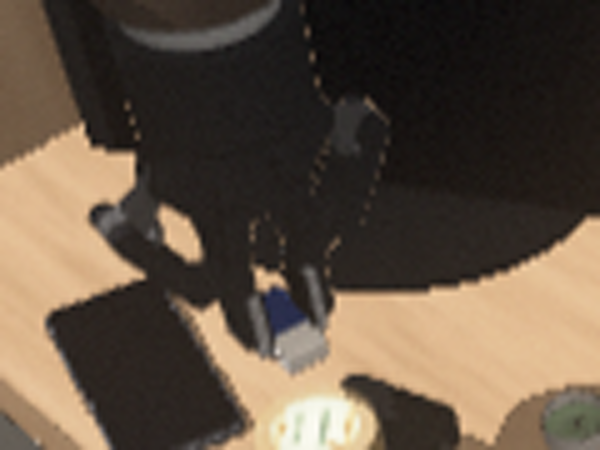

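The eraser hangs level in the pads at crop (295,335). I'll carry it high, then lower it.

```bash
python3 -m pendant '[[0.0312,-0.0222,0,0,0,0,0.015],[0.0312,-0.0222,0,0,0,0,0.015],[0.0312,-0.0222,0,0,0,0,0.015],[0.0312,-0.0222,0,0,0,0,0.015],[0.0312,-0.0222,0,0,0,0,0.015],[0.0312,-0.0222,0,0,0,0,0.015],[0.0312,-0.0222,0,0,0,0,0.015],[0.0312,-0.0222,0,0,0,0,0.015],[0.0312,-0.0222,0,0,0,0,0.015],[0.0312,-0.0222,0,0,0,0,0.015],[0,0,0,0,0,0,0.015],[0,0,0,0,0,0,0.015]]' && python3 -m pendant '[[0,0,0.03,0,0,0,0.015],[0,0,0.03,0,0,0,0.015],[0,0,0.03,0,0,0,0.015],[0,0,0.03,0,0,0,0.015],[0,0,0,0,0,0,0.015],[0,0,0,0,0,0,0.015]]';  python3 go.py 638.4 82.6 36 -98.5; python3 -c "
from h import *
d=arm.get_image('side');crop(d,260,190,380,280,5,'pics/s4.png')"
```

```text
clock: 5.45
position: [638.0, 82.1, 191.4]
ee_rot: [-0.652, 0.758, 0.0, -0.0]
contact_force: [0.4, 0.2, -0.5]
gripper_width: 20.0
grasp_force: 59.3
clock: 6.05
position: [638.0, 84.1, 72.1]
ee_rot: [-0.654, 0.757, -0.0, -0.0]
contact_force: [0.1, 1.3, 0.9]
gripper_width: 20.0
grasp_force: 59.2
pos [638.   84.1  72.1] phi -98.4 turn wz 0.1 then shift mm [ 1.4 -0.6 36.1] tilt [-0.   -0.03] j [ 0.38  0.59 -0.16  0.   -0.83 -0.53] t 6.05 w 20.0 F [0.1 1.3 0.9] g 59.2
```

View pics/s4.png

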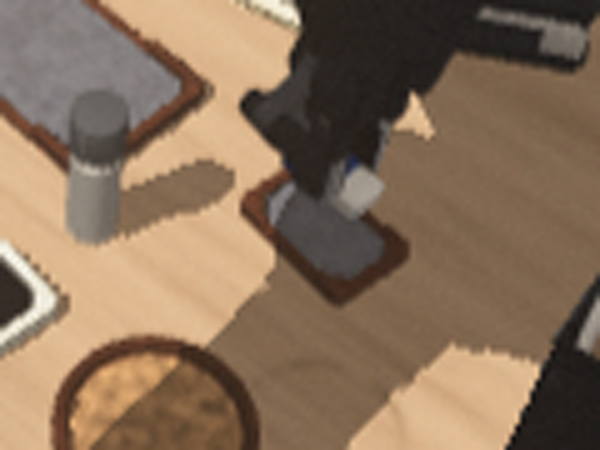

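The eraser is aligned over the tray, which is centred near crop (325,245). I'm lowering it.

```bash
python3 -m pendant '[[0.001,-0.0005,0.015,0,0,0,0.015],[0,0,0.01,0,0,0,0.015],[0,0,0.006,0,0,0,0.015],[0,0,0.003,0,0,0,0.015],[0,0,0.001,0,0,0,0.015],[0,0,0,0,0,0,0.015]]';  python3 go.py 638.4 82.6 36 -98.5
```

```text
clock: 6.7
position: [638.4, 82.0, 36.7]
ee_rot: [-0.653, 0.758, -0.0, 0.0]
contact_force: [-0.1, -0.5, -0.6]
gripper_width: 19.5
grasp_force: 59.2
pos [638.4  82.   36.7] phi -98.5 turn wz -0.0 then shift mm [-0.6  0.1  0.7] tilt [-0.01 -0.  ] j [ 0.38  0.63 -0.18  0.   -0.76 -0.53] t 6.7 w 19.5 F [-0.1 -0.5 -0.6] g 59.2
```

```bash
python3 -m pendant '[[0,0,0.001,0,0,0,0.015],[0,0,0.0005,0,0,0,0.015],[0,0,0,0,0,0,0.015],[0,0,0,0,0,0,0.025],[0,0,0,0,0,0,0.03],[0,0,0,0,0,0,0.035],[0,0,0,0,0,0,0.037],[0,0,0,0,0,0,0.037]]' && python3 -m pendant '[[0,0,-0.01,0,0,0,0.037],[0,0,-0.02,0,0,0,0.037],[0,0,-0.03,0,0,0,0.037],[0,0,-0.04,0,0,0,0.05],[0,0,-0.04,0,0,0,0.08],[0,0,-0.02,0,0,0,0.085],[0,0,0,0,0,0,0.085]]';  python3 go.py 467.7 422.7 160 -73
```

```text
clock: 7.5
position: [638.3, 82.0, 35.2]
ee_rot: [-0.653, 0.758, -0.0, 0.0]
contact_force: [-0.2, -0.1, -0.0]
gripper_width: 36.9
grasp_force: 0.0
clock: 8.2
position: [640.3, 82.4, 200.8]
ee_rot: [-0.653, 0.757, -0.002, 0.004]
contact_force: [0.4, 0.1, 0.1]
gripper_width: 85.0
grasp_force: 0.0
pos [640.3  82.4 200.8] phi -98.5 turn wz -25.5 then shift mm [-375.8   65.6   40.8] tilt [-0.51  0.22] j [ 0.38  0.46 -0.02  0.   -1.08 -0.53] t 8.2 w 85.0 F [0.4 0.1 0.1] g 0.0
```

```bash
python3 -m pendant '[[0,0,0,0,0,-8.5,0.085],[0,0,0,0,0,-8.5,0.085],[0,0,0,0,0,-8.5,0.085],[0,0,0,0,0,0,0.085]]' && python3 -m pendant '[[-0.0376,0.0066,0,0,0,0,0.085],[-0.0376,0.0066,0,0,0,0,0.085],[-0.0376,0.0066,0,0,0,0,0.085],[-0.0376,0.0066,0,0,0,0,0.085],[-0.0376,0.0066,0,0,0,0,0.085],[-0.0376,0.0066,0,0,0,0,0.085],[-0.0376,0.0066,0,0,0,0,0.085],[-0.0376,0.0066,0,0,0,0,0.085],[-0.0376,0.0066,0,0,0,0,0.085],[-0.0376,0.0066,0,0,0,0,0.085],[0,0,0,0,0,0,0.085],[0,0,0,0,0,0,0.085]]';  python3 go.py 467.7 422.7 160 -73; python3 -c "
from h import *
d=arm.get_image('side');e=arm.get_image('top');crop(d,110,90,380,280,2.2,'pics/a.png');crop(e,320,130,385,180,6,'pics/b.png')
a=cv2.imread('pics/a.png');b=cv2.imread('pics/b.png');c=np.zeros((600,800,3),np.uint8);a=a[:600,:];c[:a.shape[0],:a.shape[1]]=a
b=cv2.resize(b,None,fx=.5,fy=.5);c[-b.shape[0]:,-b.shape[1]:]=b;cv2.imwrite('pics/s5.png',c)"
```

```text
clock: 8.6
position: [637.7, 81.8, 194.4]
ee_rot: [0.804, -0.595, -0.001, 0.001]
contact_force: [-0.3, -0.6, 0.3]
gripper_width: 85.1
grasp_force: 0.0
clock: 9.8
position: [464.6, 422.8, 194.5]
ee_rot: [0.804, -0.595, -0.0, 0.001]
contact_force: [-0.0, 0.4, -0.9]
gripper_width: 85.0
grasp_force: 0.0
pos [464.6 422.8 194.5] phi -73.1 turn wz -0.1 then shift mm [ 1.  -3.  34.5] tilt [ 0.07 -0.05] j [ 1.    0.44 -0.07 -0.   -1.06 -0.7 ] t 9.8 w 85.0 F [-0.   0.4 -0.9] g 0.0
```

View pics/s5.png

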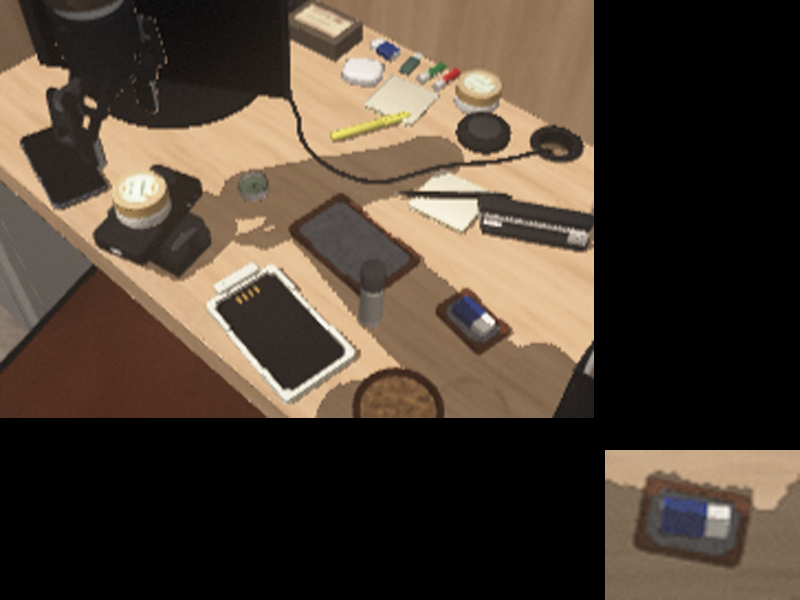

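The eraser lies flat in its tray at (470,315), and the pot is still on the bank. Next is the pot.

```bash
python3 -m pendant '[[0.001,-0.003,0.02,0,0,0,0.085],[0,0,0.025,0,0,0,0.085],[0,0,0.025,0,0,0,0.085],[0,0,0.013,0,0,0,0.085],[0,0,0.0065,0,0,0,0.085],[0,0,0.003,0,0,0,0.085],[0,0,0,0,0,0,0.085]]' && python3 go.py 467.7 422.7 102 -73 && python3 -m pendant '[[0,0,0,0,0,0,0.075],[0,0,0,0,0,0,0.068],[0,0,0,0,0,0,0.062],[0,0,0,0,0,0,0.056],[0,0,0,0,0,0,0.05],[0,0,0,0,0,0,0.05],[0,0,0,0,0,0,0.05]]'
```

```text
clock: 10.6
position: [469.0, 422.4, 103.3]
ee_rot: [0.804, -0.595, 0.0, -0.0]
contact_force: [0.4, -0.1, 0.0]
gripper_width: 85.0
grasp_force: 0.0
pos [469.  422.4 103.3] phi -73.0 turn wz -0.0 then shift mm [-0.7  1.1  1.3] tilt [-0.05  0.03] j [ 0.99  0.53 -0.16  0.   -0.87 -0.69] t 10.6 w 85.0 F [ 0.4 -0.1  0. ] g 0.0
clock: 11.3
position: [468.8, 422.8, 104.0]
ee_rot: [0.804, -0.595, 0.0, -0.001]
contact_force: [-0.8, -0.8, 6.1]
gripper_width: 59.6
grasp_force: 65.0
```

```bash
python3 -m pendant '[[0,0,-0.005,0,0,0,0.05],[0,0,-0.01,0,0,0,0.05],[0,0,-0.02,0,0,0,0.05],[0,0,-0.025,0,0,0,0.05],[0,0,-0.025,0,0,0,0.05],[0,0,-0.01,0,0,0,0.05],[0,0,0,0,0,0,0.05]]' && python3 go.py 498.8 73.8 80 -73
```

```text
clock: 12.0
position: [469.0, 422.8, 199.5]
ee_rot: [0.804, -0.595, -0.0, -0.002]
contact_force: [0.0, -0.2, -1.5]
gripper_width: 59.6
grasp_force: 64.6
pos [469.  422.8 199.5] phi -73.0 turn wz -0.0 then shift mm [342.5  73.5 119.5] tilt [-0.17  0.13] j [ 0.99  0.44 -0.06  0.   -1.07 -0.69] t 12.0 w 59.6 F [ 0.  -0.2 -1.5] g 64.6
```

```bash
python3 -m pendant '[[0.0342,0.0073,0,0,0,0,0.05],[0.0342,0.0073,0,0,0,0,0.05],[0.0342,0.0073,0,0,0,0,0.05],[0.0342,0.0073,0,0,0,0,0.05],[0.0342,0.0073,0,0,0,0,0.05],[0.0342,0.0073,0,0,0,0,0.05],[0.0342,0.0073,0,0,0,0,0.05],[0.0342,0.0073,0,0,0,0,0.05],[0.0342,0.0073,0,0,0,0,0.05],[0.0342,0.0073,0,0,0,0,0.05],[0,0,0,0,0,0,0.05],[0,0,0,0,0,0,0.05]]' && python3 -m pendant '[[0,0,0.03,0,0,0,0.05],[0,0,0.03,0,0,0,0.05],[0,0,0.03,0,0,0,0.05],[0,0,0.025,0,0,0,0.05],[0,0,0,0,0,0,0.05],[0,0,0,0,0,0,0.05]]';  python3 go.py 498.8 73.8 41 -73; python3 -c "
from h import *
d=arm.get_image('side');crop(d,240,210,380,310,5,'pics/s6.png')"
```

```text
clock: 13.2
position: [497.9, 73.0, 196.5]
ee_rot: [0.803, -0.596, -0.001, 0.001]
contact_force: [-0.1, 0.4, -1.1]
gripper_width: 59.7
grasp_force: 64.6
clock: 13.8
position: [498.7, 74.6, 82.6]
ee_rot: [0.804, -0.594, -0.0, 0.001]
contact_force: [-0.5, -0.3, 0.1]
gripper_width: 59.6
grasp_force: 64.9
pos [498.7  74.6  82.6] phi -72.9 turn wz 0.1 then shift mm [ 0.8  0.2 41.6] tilt [ 0.05 -0.03] j [ 0.47  0.39 -0.5   0.   -0.68 -0.17] t 13.8 w 59.6 F [-0.5 -0.3  0.1] g 64.9
```

View pics/s6.png

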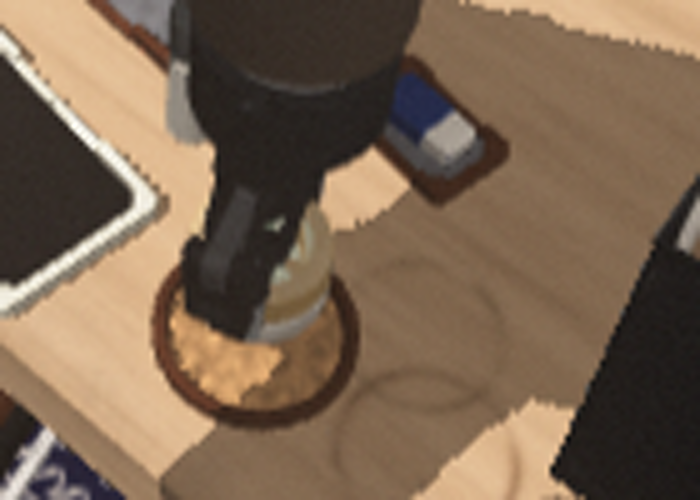

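The pot is held upright over the dish, which is centred near (255,330). I'm lowering it.

```bash
python3 -m pendant '[[0.0005,0,0.015,0,0,0,0.05],[0,0,0.012,0,0,0,0.05],[0,0,0.006,0,0,0,0.05],[0,0,0.004,0,0,0,0.05],[0,0,0.002,0,0,0,0.05],[0,0,0,0,0,0,0.05]]';  python3 go.py 498.8 73.8 41 -73
```

```text
clock: 14.45
position: [498.8, 73.4, 43.8]
ee_rot: [0.804, -0.595, 0.0, -0.0]
contact_force: [0.5, -0.5, -0.5]
gripper_width: 59.7
grasp_force: 64.9
pos [498.8  73.4  43.8] phi -73.0 turn wz -0.0 then shift mm [-0.4 -0.1  2.8] tilt [-0.01 -0.  ] j [ 0.47  0.45 -0.54  0.   -0.58 -0.17] t 14.45 w 59.7 F [ 0.5 -0.5 -0.5] g 64.9
```

```bash
python3 -m pendant '[[0,0,0.001,0,0,0,0.05],[0,0,0.001,0,0,0,0.05],[0,0,0.0005,0,0,0,0.05],[0,0,0,0,0,0,0.05]]' && python3 -m pendant '[[0,0,0,0,0,0,0.064],[0,0,0,0,0,0,0.07],[0,0,0,0,0,0,0.078],[0,0,0,0,0,0,0.085],[0,0,0,0,0,0,0.085]]' && python3 -m pendant '[[0,0,-0.01,0,0,0,0.085],[0,0,-0.02,0,0,0,0.085],[0,0,-0.03,0,0,0,0.085],[0,0,-0.04,0,0,0,0.085],[0,0,-0.04,0,0,0,0.085],[0,0,-0.02,0,0,0,0.085],[0,0,0,0,0,0,0.085],[0,0,0,0,0,0,0.085]]'; python3 go.py 475.2 422.1 160 16.4;python3 go.py 475.2 422.1 160 -163.6
```

```text
clock: 14.85
position: [498.7, 73.4, 41.2]
ee_rot: [0.804, -0.595, 0.0, -0.0]
contact_force: [0.2, -0.5, -1.5]
gripper_width: 59.1
grasp_force: 64.9
clock: 15.35
position: [498.8, 73.4, 41.3]
ee_rot: [0.804, -0.595, 0.0, -0.0]
contact_force: [-0.7, 0.6, 0.2]
gripper_width: 85.0
grasp_force: 0.0
clock: 16.15
position: [498.3, 73.3, 201.7]
ee_rot: [0.804, -0.595, 0.0, -0.001]
contact_force: [0.7, 0.5, -0.7]
gripper_width: 85.0
grasp_force: 0.0
pos [498.3  73.3 201.7] phi -73.0 turn wz -89.4 then shift mm [  76.3 -341.1   41.7] tilt [-0.05  0.04] j [ 0.47  0.23 -0.37 -0.   -0.98 -0.17] t 16.15 w 85.0 F [ 0.7  0.5 -0.7] g 0.0
pos [498.3  73.3 201.7] phi -73.0 turn wz -89.4 then shift mm [  76.3 -341.1   41.7] tilt [-0.05  0.04] j [ 0.47  0.23 -0.37 -0.   -0.98 -0.17] t 16.15 w 85.0 F [ 0.7  0.5 -0.7] g 0.0
```

```bash
python3 -c "
from h import *
d=arm.get_image('top');crop(d,130,185,220,275,6.5,'pics/pile2.png')"; python3 -m pendant '[[0,0,0,0,0,8.5,0.085],[0,0,0,0,0,8.5,0.085],[0,0,0,0,0,8.5,0.085],[0,0,0,0,0,8.5,0.085],[0,0,0,0,0,8.5,0.085],[0,0,0,0,0,8.5,0.085],[0,0,0,0,0,8.5,0.085],[0,0,0,0,0,8.5,0.085],[0,0,0,0,0,8.5,0.085],[0,0,0,0,0,8.5,0.085],[0,0,0,0,0,5.6,0.085],[0,0,0,0,0,0,0.085]]'; python3 go.py 475.2 422.1 160 -163.6
```

```text
clock: 17.4
position: [497.9, 73.1, 199.6]
ee_rot: [-0.142, 0.99, -0.0, -0.002]
contact_force: [1.3, 0.0, -1.2]
gripper_width: 85.2
grasp_force: 0.0
pos [497.9  73.1 199.6] phi -163.6 turn wz -0.0 then shift mm [-76.7 341.3  39.6] tilt [-0.02 -0.21] j [ 0.47  0.23 -0.37 -0.   -0.97 -1.75] t 17.4 w 85.2 F [ 1.3  0.  -1.2] g 0.0
```

View pics/pile2.png

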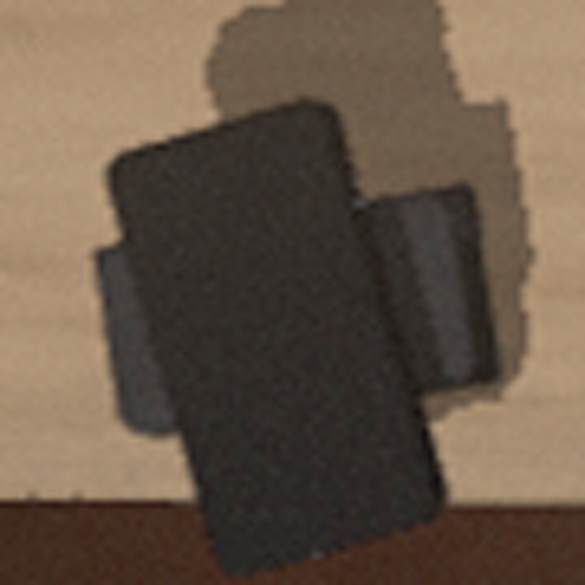

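The bank's corners are unmoved, at about (108,160), (335,98), (447,508) and (224,577), so the bank centre estimate holds. I'm moving over it.

```bash
python3 -m pendant '[[-0.0077,0.0341,0,0,0,0,0.085],[-0.0077,0.0341,0,0,0,0,0.085],[-0.0077,0.0341,0,0,0,0,0.085],[-0.0077,0.0341,0,0,0,0,0.085],[-0.0077,0.0341,0,0,0,0,0.085],[-0.0077,0.0341,0,0,0,0,0.085],[-0.0077,0.0341,0,0,0,0,0.085],[-0.0077,0.0341,0,0,0,0,0.085],[-0.0077,0.0341,0,0,0,0,0.085],[-0.0077,0.0341,0,0,0,0,0.085],[0,0,0,0,0,0,0.085],[0,0,0,0,0,0,0.085]]' && python3 -m pendant '[[0,0,0.03,0,0,0,0.085],[0,0,0.03,0,0,0,0.085],[0,0,0.02,0,0,0,0.085],[0,0,0,0,0,0,0.085],[0,0,0,0,0,0,0.085]]'; python3 go.py 475.2 422.1 74 -163.6; python3 -c "
from h import *
d=arm.get_image('side');crop(d,110,100,230,190,6,'pics/s7.png')"
```

```text
clock: 18.6
position: [475.8, 422.4, 199.5]
ee_rot: [-0.144, 0.99, -0.001, -0.001]
contact_force: [0.1, -0.5, -0.1]
gripper_width: 85.1
grasp_force: 0.0
clock: 19.1
position: [476.9, 421.5, 121.5]
ee_rot: [-0.142, 0.99, -0.0, -0.0]
contact_force: [-0.5, -0.3, 0.4]
gripper_width: 85.3
grasp_force: 0.0
pos [476.9 421.5 121.5] phi -163.6 turn wz -0.0 then shift mm [ 1.4  1.1 47.5] tilt [-0.04 -0.01] j [ 0.98  0.52 -0.13  0.   -0.92 -2.26] t 19.1 w 85.3 F [-0.5 -0.3  0.4] g 0.0
```

```bash
python3 -m pendant '[[0.001,0.001,0.02,0,0,0,0.085],[0,0,0.012,0,0,0,0.085],[0,0,0.008,0,0,0,0.085],[0,0,0.004,0,0,0,0.085],[0,0,0.003,0,0,0,0.085],[0,0,0,0,0,0,0.085]]' && python3 go.py 475.2 422.1 72 -163.6 && python3 -m pendant '[[0,0,0,0,0,0,0.08],[0,0,0,0,0,0,0.075],[0,0,0,0,0,0,0.07],[0,0,0,0,0,0,0.065],[0,0,0,0,0,0,0.055],[0,0,0,0,0,0,0.055],[0,0,0,0,0,0,0.055]]';python3 go.py 475.2 422.1 72 -163.6
```

```text
clock: 19.75
position: [475.3, 423.0, 74.2]
ee_rot: [-0.142, 0.99, -0.0, 0.0]
contact_force: [0.4, -0.0, 0.1]
gripper_width: 84.8
grasp_force: 0.0
pos [475.3 423.   74.2] phi -163.6 turn wz -0.0 then shift mm [ 0.3 -0.8  2.2] tilt [-0.  0.] j [ 0.98  0.58 -0.18  0.   -0.82 -2.27] t 19.75 w 84.8 F [ 0.4 -0.   0.1] g 0.0
clock: 20.45
position: [475.8, 424.3, 75.8]
ee_rot: [-0.143, 0.99, 0.001, 0.001]
contact_force: [-1.4, 3.0, 5.8]
gripper_width: 66.3
grasp_force: 67.7
pos [475.8 424.3  75.8] phi -163.6 turn wz 0.0 then shift mm [ 1.2 -2.   3.8] tilt [0.13 0.18] j [ 0.98  0.57 -0.17  0.   -0.82 -2.27] t 20.45 w 66.3 F [-1.4  3.   5.8] g 67.7
```

```bash
python3 -m pendant '[[0,0,-0.003,0,0,0,0.055],[0,0,-0.006,0,0,0,0.055],[0,0,-0.01,0,0,0,0.055],[0,0,-0.02,0,0,0,0.055],[0,0,-0.03,0,0,0,0.055],[0,0,-0.03,0,0,0,0.055],[0,0,-0.02,0,0,0,0.055],[0,0,0,0,0,0,0.055],[0,0,0,0,0,0,0.055]]';python3 go.py 484.1 227.6 100 -98.1;python3 -c "
from h import *
d=arm.get_image('side');crop(d,100,70,240,190,5,'pics/s8.png')"
```

```text
clock: 21.35
position: [474.6, 422.3, 192.6]
ee_rot: [-0.142, 0.99, -0.0, -0.001]
contact_force: [-0.9, -1.4, -4.6]
gripper_width: 66.2
grasp_force: 68.1
pos [474.6 422.3 192.6] phi -163.7 turn wz -65.6 then shift mm [191.5 -36.8  92.6] tilt [-0.   -0.08] j [ 0.98  0.45 -0.05 -0.   -1.07 -2.27] t 21.35 w 66.2 F [-0.9 -1.4 -4.6] g 68.1
```

View pics/s8.png

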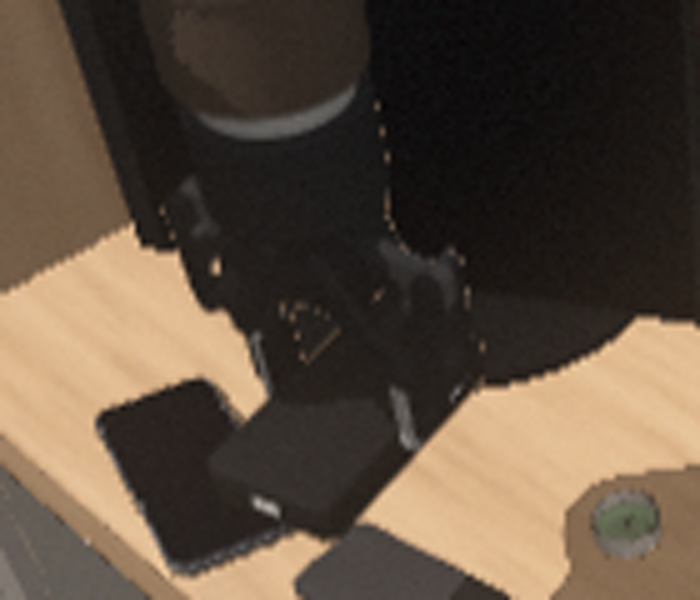

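The bank hangs level, with the punch left behind at the bottom of the crop (400,570). I'm turning and carrying the bank to the dock.

```bash
python3 -m pendant '[[0,0,0,0,0,-8.2,0.055],[0,0,0,0,0,-8.2,0.055],[0,0,0,0,0,-8.2,0.055],[0,0,0,0,0,-8.2,0.055],[0,0,0,0,0,-8.2,0.055],[0,0,0,0,0,-8.2,0.055],[0,0,0,0,0,-8.2,0.055],[0,0,0,0,0,-8.2,0.055],[0,0,0,0,0,0,0.055]]' && python3 -m pendant '[[0.0239,-0.0046,0,0,0,0,0.055],[0.0239,-0.0046,0,0,0,0,0.055],[0.0239,-0.0046,0,0,0,0,0.055],[0.0239,-0.0046,0,0,0,0,0.055],[0.0239,-0.0046,0,0,0,0,0.055],[0.0239,-0.0046,0,0,0,0,0.055],[0.0239,-0.0046,0,0,0,0,0.055],[0.0239,-0.0046,0,0,0,0,0.055],[0,0,0.03,0,0,0,0.055],[0,0,0.03,0,0,0,0.055],[0,0,0.03,0,0,0,0.055],[0,0,0,0,0,0,0.055]]' && python3 -m pendant '[[0,0,0,0,0,0,0.055],[0,0,0,0,0,0,0.055],[0,0,0,0,0,0,0.055]]' && python3 go.py 484.1 227.6 35.5 -98.1
```

```text
clock: 22.3
position: [474.5, 422.1, 190.8]
ee_rot: [-0.656, 0.755, -0.0, -0.002]
contact_force: [0.6, -0.6, -4.4]
gripper_width: 66.4
grasp_force: 68.0
clock: 23.5
position: [481.8, 225.8, 98.5]
ee_rot: [-0.654, 0.756, 0.0, -0.006]
contact_force: [-0.9, -0.4, -4.1]
gripper_width: 66.2
grasp_force: 70.0
clock: 23.8
position: [485.8, 229.2, 104.9]
ee_rot: [-0.656, 0.755, -0.0, 0.002]
contact_force: [0.2, -0.4, -3.4]
gripper_width: 66.1
grasp_force: 70.1
pos [485.8 229.2 104.9] phi -98.0 turn wz 0.1 then shift mm [ 1.9  1.5 69.4] tilt [-0.14  0.14] j [ 0.74  0.4  -0.41  0.   -0.76 -0.88] t 23.8 w 66.1 F [ 0.2 -0.4 -3.4] g 70.1
```

```bash
python3 -m pendant '[[0.001,0.001,0.015,0,0,0,0.055],[0,0,0.015,0,0,0,0.055],[0,0,0.01,0,0,0,0.055],[0,0,0,0,0,0,0.055],[0,0,0,0,0,0,0.055],[0,0,0,0,0,0,0.055]]' && python3 go.py 484.1 227.6 35.5 -98.1; python3 -c "
from h import *
d=arm.get_image('side');crop(d,180,180,300,280,6,'pics/s9.png')"
```

```text
clock: 24.4
position: [484.5, 228.1, 64.1]
ee_rot: [-0.656, 0.755, -0.0, 0.001]
contact_force: [-0.4, 0.5, -4.2]
gripper_width: 66.3
grasp_force: 70.0
pos [484.5 228.1  64.1] phi -98.0 turn wz 0.1 then shift mm [ 0.6  0.3 28.6] tilt [-0.08  0.08] j [ 0.74  0.46 -0.45  0.   -0.67 -0.88] t 24.4 w 66.3 F [-0.4  0.5 -4.2] g 70.0
```

View pics/s9.png

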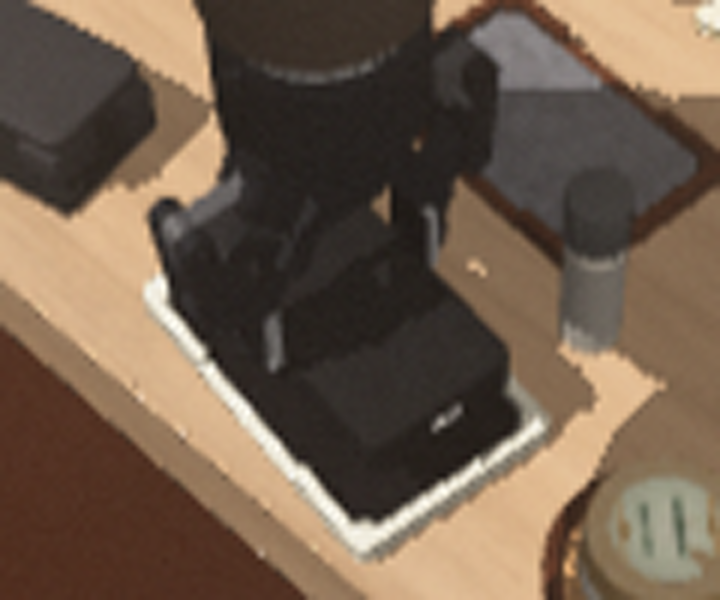

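The bank sits centred and parallel above the dock, whose corner is at (365,545). I'm lowering the rest and releasing.

```bash
python3 -m pendant '[[0.0005,0,0.012,0,0,0,0.055],[0,0,0.008,0,0,0,0.055],[0,0,0.004,0,0,0,0.055],[0,0,0.002,0,0,0,0.055],[0,0,0.001,0,0,0,0.055],[0,0,0,0,0,0,0.055],[0,0,0,0,0,0,0.055]]' && python3 go.py 484.1 227.6 35.5 -98.1
```

```text
clock: 25.15
position: [484.0, 227.3, 36.4]
ee_rot: [-0.656, 0.755, -0.0, 0.0]
contact_force: [0.3, -0.5, -3.4]
gripper_width: 66.3
grasp_force: 70.1
pos [484.  227.3  36.4] phi -98.0 turn wz 0.1 then shift mm [-0.3 -0.   0.9] tilt [-0.03  0.04] j [ 0.74  0.5  -0.47  0.   -0.6  -0.88] t 25.15 w 66.3 F [ 0.3 -0.5 -3.4] g 70.1
```

```bash
python3 -m pendant '[[0,0,0.001,0,0,0,0.055],[0,0,0.0005,0,0,0,0.055],[0,0,0,0,0,0,0.055],[0,0,0,0,0,0,0.055]]' && python3 -m pendant '[[0,0,0,0,0,0,0.07],[0,0,0,0,0,0,0.076],[0,0,0,0,0,0,0.085],[0,0,0,0,0,0,0.085]]' && python3 -m pendant '[[0,0,-0.01,0,0,0,0.085],[0,0,-0.02,0,0,0,0.085],[0,0,-0.03,0,0,0,0.085],[0,0,-0.04,0,0,0,0.085],[0,0,-0.04,0,0,0,0.085],[0,0,-0.02,0,0,0,0.085],[0,0,0,0,0,0,0.085],[0,0,0,0,0,0,0.085]]'
python3 - <<'E'
from h import *
d=arm.get_image("top"); im=cv2.GaussianBlur(d["image"],(3,3),0); g=im.max(2)
for t in (60,75,90):
    m=np.zeros(g.shape,bool); m[205:260,135:215]=g[205:260,135:215]<t
    c,st,ce=blob(m,(172,236)); 
    for z in (45,8): print(t,st,z,*rect(ray(d,c,z)))
sub=g[205:260:2,140:212:2]
for r in sub: print(*r)
E
```

```text
clock: 25.55
position: [484.1, 227.4, 35.9]
ee_rot: [-0.656, 0.755, -0.0, 0.001]
contact_force: [-1.6, -0.4, 6.5]
gripper_width: 65.8
grasp_force: 71.1
clock: 25.95
position: [483.9, 227.2, 34.7]
ee_rot: [-0.656, 0.755, -0.0, 0.0]
contact_force: [-0.6, -0.3, 0.3]
gripper_width: 84.7
grasp_force: 0.0
clock: 26.75
position: [483.5, 227.0, 195.2]
ee_rot: [-0.656, 0.755, 0.0, 0.001]
contact_force: [-0.1, -0.3, -0.8]
gripper_width: 85.1
grasp_force: 0.0
60 [198 215   8  28  90] 45 [489.1 370.3] [52.9  7.4] 8.8
60 [198 215   8  28  90] 8 [487.7 375.7] [55.1  7.7] 8.8
75 [ 146  214   61   37 1688] 45 [481.5 420.6] [111.8  56.7] -80.8
75 [ 146  214   61   37 1688] 8 [479.9 428. ] [116.5  59.1] -80.8
90 [ 145  213   62   39 1785] 45 [481.4 420.5] [113.8  58.3] -80.4
90 [ 145  213   62   39 1785] 8 [479.7 427.9] [118.5  60.8] -80.4
178 178 179 178 178 179 180 179 179 178 176 176 165 155 155 140 124 123 118 111 111 113 114 113 114 114 114 114 114 113 114 113 114 112 126 174
179 180 180 180 180 180 179 179 178 164 127 124 118 112 113 113 115 114 113 115 114 113 115 113 114 114 114 113 114 112 11
[... 2602 characters left out ...]
167 125 99 84 92 110 121 137 158 164 169 174 174 175 173 172 172 171 172 171 171 173 173 172 173 172 172 173 172 170 171 171
174 173 172 171 174 174 168 164 165 174 175 176 175 175 174 173 174 175 173 173 173 175 174 173 172 172 171 172 172 172 170 168 169 170 171 170
172 172 171 170 172 172 172 172 172 171 173 174 173 173 171 170 171 169 170 170 172 172 173 174 174 174 172 171 173 174 172 170 171 171 171 170
171 170 170 170 171 166 169 171 170 169 169 171 170 169 168 169 169 167 170 170 169 170 171 172 171 173 173 171 173 172 173 173 173 174 173 172
173 170 170 169 169 169 171 174 175 170 171 173 172 173 171 172 175 175 176 175 174 175 174 171 172 173 172 171 172 172 173 174 174 173 173 175
```

```bash
python3 - <<'E'
from h import *
d=arm.get_image("top"); im=cv2.GaussianBlur(d["image"],(3,3),0); g=im.max(2).astype(int)
m=np.zeros(g.shape,bool); s=np.s_[205:260,135:215]; m[s]=(g[s]<100)&(g[s]>64)
m=cv2.morphologyEx(m.astype(np.uint8),cv2.MORPH_OPEN,np.ones((5,5),np.uint8))
c,st,ce=blob(m,(172,236)); print(st,*rect(ray(d,c,45)))
m[:]=0;m[s]=g[s]<85;c,st,ce=blob(m,(172,236)); P=ray(d,c,0); u=np.array([np.cos(np.radians(-80.5)),np.sin(np.radians(-80.5))])
t0=ray(d,c,45)[:,:2]@u; t1=ray(d,c,4)[:,:2]@u; print("top along -80.5 left end z45",np.percentile(t0,1),"right end z4",np.percentile(t1,99),"ctr", np.array([480,422])@u)
# darker-patch check of the bank in dock, dish pot, side view for later
E
python3 go.py 481.5 422 130 -80.5
```

```text
[ 145  214   57   37 1675] [481.1 425.2] [105.6  59.9] -80.4
top along -80.5 left end z45 -391.87621359489657 right end z4 -285.0129531453169 ctr -336.9896730355864
pos [483.  226.6 193.6] phi -98.0 turn wz -17.5 then shift mm [-193.   -30.7   63.6] tilt [ 0.11 -0.09] j [ 0.74  0.29 -0.31 -0.   -0.98 -0.88] t 26.85 w 84.8 F [-0.1 -0.8 -0. ] g 0.0
```

```bash
python3 -m pendant '[[0,0,0,0,0,-6,0.085],[0,0,0,0,0,-6,0.085],[0,0,0,0,0,-5.5,0.085],[0,0,0,0,0,0,0.085]]' && python3 -m pendant '[[-0.0246,-0.0039,0,0,0,0,0.085],[-0.0246,-0.0039,0,0,0,0,0.085],[-0.0246,-0.0039,0,0,0,0,0.085],[-0.0246,-0.0039,0,0,0,0,0.085],[-0.0246,-0.0039,0,0,0,0,0.085],[-0.0246,-0.0039,0,0,0,0,0.085],[-0.0246,-0.0039,0,0,0,0,0.085],[-0.0246,-0.0039,0,0,0,0,0.085],[0,0,0.03,0,0,0,0.085],[0,0,0.03,0,0,0,0.085],[0,0,0.03,0,0,0,0.085],[0,0,0,0,0,0,0.085]]' && python3 -m pendant '[[0,0,0,0,0,0,0.085],[0,0,0,0,0,0,0.085]]' && python3 go.py 481 425.5 37 -80.5
```

```text
clock: 27.25
position: [483.2, 226.7, 193.2]
ee_rot: [0.763, -0.646, -0.0, 0.002]
contact_force: [0.6, 0.1, -0.4]
gripper_width: 85.2
grasp_force: 0.0
clock: 28.45
position: [479.7, 423.6, 98.8]
ee_rot: [0.762, -0.647, 0.0, 0.006]
contact_force: [-0.8, -0.7, -0.8]
gripper_width: 85.0
grasp_force: 0.0
clock: 28.65
position: [483.0, 427.2, 106.4]
ee_rot: [0.763, -0.646, 0.0, -0.001]
contact_force: [0.4, -0.4, -0.0]
gripper_width: 85.1
grasp_force: 0.0
pos [483.  427.2 106.4] phi -80.5 turn wz -0.0 then shift mm [ 1.4  2.2 69.4] tilt [-0.14  0.09] j [ 0.97  0.55 -0.13  0.   -0.89 -0.81] t 28.65 w 85.1 F [ 0.4 -0.4 -0. ] g 0.0
```

```bash
python3 -m pendant '[[0.001,0.001,0.02,0,0,0,0.085],[0,0,0.02,0,0,0,0.085],[0,0,0.012,0,0,0,0.085],[0,0,0.008,0,0,0,0.085],[0,0,0.005,0,0,0,0.085],[0,0,0.002,0,0,0,0.085],[0,0,0,0,0,0,0.085],[0,0,0,0,0,0,0.085]]' && python3 go.py 481 425.5 37 -80.5 && python3 -m pendant '[[0,0,0,0,0,0,0.075],[0,0,0,0,0,0,0.068],[0,0,0,0,0,0,0.062],[0,0,0,0,0,0,0.055],[0,0,0,0,0,0,0.048],[0,0,0,0,0,0,0.048],[0,0,0,0,0,0,0.048]]';python3 go.py 481 425.5 37 -80.5
```

```text
clock: 29.45
position: [481.6, 425.6, 38.4]
ee_rot: [0.763, -0.646, 0.0, -0.001]
contact_force: [-0.4, 0.3, -0.1]
gripper_width: 85.0
grasp_force: 0.0
pos [481.6 425.6  38.4] phi -80.5 turn wz -0.0 then shift mm [-0.   0.6  1.4] tilt [-0.05  0.04] j [ 0.98  0.63 -0.18  0.   -0.76 -0.81] t 29.45 w 85.0 F [-0.4  0.3 -0.1] g 0.0
clock: 30.15
position: [481.3, 425.4, 38.2]
ee_rot: [0.763, -0.646, 0.0, -0.0]
contact_force: [-1.6, 0.3, 5.5]
gripper_width: 57.0
grasp_force: 64.8
pos [481.3 425.4  38.2] phi -80.5 turn wz -0.0 then shift mm [-0.2  0.3  1.2] tilt [-0.01  0.01] j [ 0.98  0.63 -0.18  0.   -0.76 -0.81] t 30.15 w 57.0 F [-1.6  0.3  5.5] g 64.8
```

```bash
python3 -m pendant '[[0,0,-0.005,0,0,0,0.048],[0,0,-0.01,0,0,0,0.048],[0,0,-0.025,0,0,0,0.048],[0,0,-0.03,0,0,0,0.048],[0,0,-0.03,0,0,4.9,0.048],[0,0,-0.03,0,0,4.9,0.048],[0,0,-0.02,0,0,4.9,0.048],[0,0,0,0,0,0,0.048],[0,0,0,0,0,0,0.048]]';python3 go.py 630.1 247.9 90 -95.2
```

```text
clock: 31.05
position: [480.8, 424.7, 187.0]
ee_rot: [-0.675, 0.738, 0.0, -0.001]
contact_force: [-0.2, -0.6, -3.6]
gripper_width: 56.9
grasp_force: 64.9
pos [480.8 424.7 187. ] phi -95.2 turn wz 0.0 then shift mm [ 162.6 -164.7   97. ] tilt [ 0.07 -0.02] j [ 0.97  0.47 -0.04 -0.   -1.06 -1.06] t 31.05 w 56.9 F [-0.2 -0.6 -3.6] g 64.9
```

```bash
python3 -m pendant '[[0.0181,-0.0183,0,0,0,0,0.048],[0.0181,-0.0183,0,0,0,0,0.048],[0.0181,-0.0183,0,0,0,0,0.048],[0.0181,-0.0183,0,0,0,0,0.048],[0.0181,-0.0183,0,0,0,0,0.048],[0.0181,-0.0183,0,0,0,0,0.048],[0.0181,-0.0183,0,0,0,0,0.048],[0.0181,-0.0183,0,0,0,0,0.048],[0.0181,-0.0183,0,0,0,0,0.048],[0,0,0,0,0,0,0.048],[0,0,0,0,0,0,0.048]]' && python3 -m pendant '[[0,0,0.03,0,0,0,0.048],[0,0,0.03,0,0,0,0.048],[0,0,0.03,0,0,0,0.048],[0,0,0.015,0,0,0,0.048],[0,0,0,0,0,0,0.048],[0,0,0,0,0,0,0.048],[0,0,0,0,0,0,0.048]]' && python3 go.py 630.1 247.9 43.5 -95.2
python3 - <<'E'
from h import *
# check: punch top vs tray outline in side view
d=arm.get_image('side');e=arm.get_image('top');crop(d,215,150,315,225,5,'pics/a.png');crop(e,210,110,310,200,3,'pics/b.png')
a=cv2.imread('pics/a.png');b=cv2.imread('pics/b.png');c=np.zeros((380,800,3),np.uint8);c[:a.shape[0],:a.shape[1]]=a;c[:b.shape[0],500:800]=b;cv2.imwrite('pics/s10.png',c)
E
```

```text
clock: 32.15
position: [629.8, 247.0, 185.0]
ee_rot: [-0.674, 0.739, 0.001, -0.002]
contact_force: [-0.0, -0.1, -2.9]
gripper_width: 57.0
grasp_force: 65.0
clock: 32.85
position: [631.6, 248.9, 84.8]
ee_rot: [-0.674, 0.738, -0.0, 0.002]
contact_force: [-0.3, 0.1, -2.3]
gripper_width: 56.9
grasp_force: 65.0
pos [631.6 248.9  84.8] phi -95.2 turn wz 0.0 then shift mm [ 1.1  1.4 41.3] tilt [-0.18  0.12] j [ 0.61  0.62 -0.05  0.   -0.89 -0.7 ] t 32.85 w 56.9 F [-0.3  0.1 -2.3] g 65.0
```

```bash
python3 -m pendant '[[0.0005,0.001,0.012,0,0,0,0.048],[0,0,0.01,0,0,0,0.048],[0,0,0.006,0,0,0,0.048],[0,0,0,0,0,0,0.048],[0,0,0,0,0,0,0.048]]' && python3 go.py 630.1 247.9 43.5 -95.2 && python3 -m pendant '[[0,0,0.004,0,0,0,0.048],[0,0,0.003,0,0,0,0.048],[0,0,0.002,0,0,0,0.048],[0,0,0,0,0,0,0.048],[0,0,0,0,0,0,0.048]]' && python3 go.py 630.1 247.9 43.5 -95.2
```

```text
clock: 33.45
position: [629.5, 247.5, 54.3]
ee_rot: [-0.674, 0.739, -0.0, -0.0]
contact_force: [0.1, 0.9, -2.6]
gripper_width: 56.7
grasp_force: 65.0
pos [629.5 247.5  54.3] phi -95.2 turn wz -0.0 then shift mm [-0.4 -0.6 10.8] tilt [ 0.02 -0.03] j [ 0.61  0.65 -0.08  0.   -0.84 -0.7 ] t 33.45 w 56.7 F [ 0.1  0.9 -2.6] g 65.0
clock: 33.95
position: [629.5, 247.6, 45.7]
ee_rot: [-0.674, 0.739, -0.0, 0.0]
contact_force: [-0.2, 0.7, -2.9]
gripper_width: 56.8
grasp_force: 65.0
pos [629.5 247.6  45.7] phi -95.2 turn wz -0.0 then shift mm [-0.3 -0.6  2.2] tilt [-0.01 -0.  ] j [ 0.61  0.66 -0.08  0.   -0.82 -0.7 ] t 33.95 w 56.8 F [-0.2  0.7 -2.9] g 65.0
```

The bottom is below rim height with no contact, so the punch is inside the recess. I'm setting it down and releasing.

```bash
python3 -m pendant '[[0,0,0.001,0,0,0,0.048],[0,0,0.001,0,0,0,0.048],[0,0,0.0007,0,0,0,0.048],[0,0,0,0,0,0,0.048],[0,0,0,0,0,0,0.048]]' && python3 -m pendant '[[0,0,0,0,0,0,0.062],[0,0,0,0,0,0,0.07],[0,0,0,0,0,0,0.085],[0,0,0,0,0,0,0.085]]' && python3 -m pendant '[[0,0,-0.01,0,0,0,0.085],[0,0,-0.02,0,0,0,0.085],[0,0,-0.03,0,0,0,0.085],[0,0,-0.04,0,0,0,0.085],[0,0,-0.04,0,0,0,0.085],[0,0,-0.02,0,0,0,0.085],[0,0,0,0,0,0,0.085],[0,0,0,0,0,0,0.085]]'; python3 go.py 470 450 230 -95
```

```text
clock: 34.45
position: [629.5, 247.6, 43.3]
ee_rot: [-0.674, 0.739, -0.0, 0.0]
contact_force: [-0.9, -0.7, -2.0]
gripper_width: 57.1
grasp_force: 65.1
clock: 34.85
position: [629.7, 247.7, 43.3]
ee_rot: [-0.674, 0.739, -0.0, 0.0]
contact_force: [-0.7, -0.6, -0.0]
gripper_width: 84.8
grasp_force: 0.0
clock: 35.65
position: [629.2, 247.6, 203.7]
ee_rot: [-0.674, 0.739, 0.0, 0.001]
contact_force: [0.3, -0.3, -0.6]
gripper_width: 85.1
grasp_force: 0.0
pos [629.2 247.6 203.7] phi -95.2 turn wz -0.2 then shift mm [-187.8  176.3  -26.3] tilt [-0.03  0.06] j [ 0.61  0.51  0.07 -0.   -1.13 -0.7 ] t 35.65 w 85.1 F [ 0.3 -0.3 -0.6] g 0.0
```

```bash
python3 -m pendant '[[-0.019,0.018,0,0,0,0,0.085],[-0.019,0.018,0,0,0,0,0.085],[-0.019,0.018,0,0,0,0,0.085],[-0.019,0.018,0,0,0,0,0.085],[-0.019,0.018,0,0,0,0,0.085],[-0.019,0.018,0,0,0,0,0.085],[-0.019,0.018,0,0,0,0,0.085],[-0.019,0.018,0,0,0,0,0.085],[-0.019,0.018,0,0,0,0,0.085],[0,0,0,0,0,0,0.085],[0,0,0,0,0,0,0.085]]'
python3 - <<'E'
from h import *
d=arm.get_image('side');e=arm.get_image('top');crop(d,180,160,350,300,2.35,'pics/a.png');crop(e,175,120,385,265,1.9,'pics/b.png')
a=cv2.imread('pics/a.png');b=cv2.resize(e["image"][120:265,225:385,::-1],None,fx=2.5,fy=2.5,interpolation=cv2.INTER_CUBIC)
c=np.zeros((370,800,3),np.uint8);c[:a.shape[0],:a.shape[1]]=a[:370];c[:b.shape[0],400:]=b;cv2.imwrite('pics/fin.png',c)
t=e["image"][155:175,180:200].astype(int);print("tea",np.argwhere((t[...,1]-t[...,0])>5).mean(0)[::-1]+[180,155])
E
```

```text
clock: 36.75
position: [482.9, 432.4, 201.4]
ee_rot: [-0.675, 0.738, -0.0, -0.002]
contact_force: [0.7, -0.9, 0.2]
gripper_width: 85.2
grasp_force: 0.0
tea [187.84 165.32]
```

View pics/fin.png

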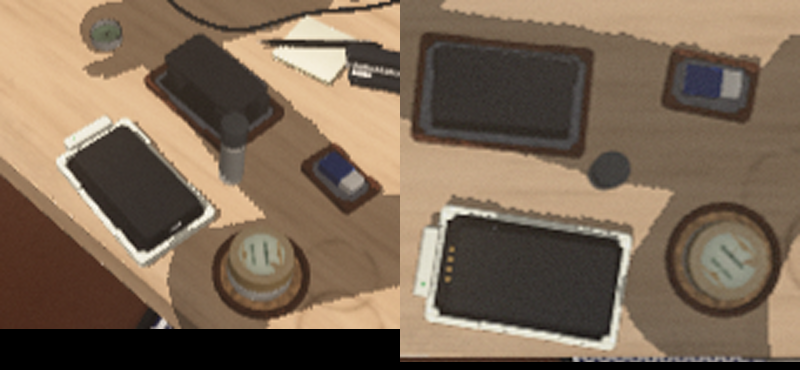

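All four things lie inside their holders, the glue stick stands at (232,150), and the tea light is unmoved at about (188,165). The bank sits toward one end of the dock, so I'll check its end gap numerically.

Run:
```python
from h import *
from scipy.ndimage import map_coordinates as mc
C=np.array([484.1,227.6]);a=np.radians(81.9);u=np.array([np.cos(a),np.sin(a)]);n=np.array([u[1],-u[0]])
def prof(name,z,v,rng,off):
    d=arm.get_image(name);r=R.from_quat(d["rotation"]).as_matrix();g=d["image"].astype(float).mean(2)
    P=np.array([[*(C+v*t+off),z] for t in rng]);c=(P-d["xyz"])@r
    return mc(g,[d["fy"]*c[:,1]/c[:,2]+d["cy"],d["fx"]*c[:,0]/c[:,2]+d["cx"]],order=1).round().astype(int)
for o in(-20,20):
    for e in(range(-84,-48,2),range(48,84,2)): print("top",o,list(zip(e,prof("top",28,u,e,n*o))))
    for e in(range(-84,-48,2),range(48,84,2)): print("side",o,list(zip(e,prof("side",28,u,e,n*o))))
```

```text
top -20 [(-84, np.int64(115)), (-82, np.int64(147)), (-80, np.int64(160)), (-78, np.int64(160)), (-76, np.int64(151)), (-74, np.int64(169)), (-72, np.int64(212)), (-70, np.int64(198)), (-68, np.int64(102)), (-66, np.int64(45)), (-64, np.int64(47)), (-62, np.int64(51)), (-60, np.int64(50)), (-58, np.int64(49)), (-56, np.int64(52)), (-54, np.int64(50)), (-52, np.int64(51)), (-50, np.int64(50))]
top -20 [(48, np.int64(56)), (50, np.int64(55)), (52, np.int64(54)), (54, np.int64(55)), (56, np.int64(55)), (58, np.int64(54)), (60, np.int64(52)), (62, np.int64(52)), (64, np.int64(54)), (66, np.int64(51)), (68, np.int64(45)), (70, np.int64(99)), (72, np.int64(173)), (74, np.int64(189)), (76, np.int64(196)), (78, np.int64(217)), (80, np.int64(220)), (82, np.int64(218))]
side -20 [(-84, np.int64(125)), (-82, np.int64(151)), (-80, np.int64(216)), (-78, np.int64(208)), (-76, np.int64(147)), (-74, np.int64(63)), (-72, np.int64(36)), (-70, np.int64(35)), (-68, np.int64(35)), (-66, np.int64(38)), (-64, np.int64(45)), (-62, np.int64(48)), (-60, np.int64(49)), (-58, np.int64(50)), (-56, np.int64(49)),
[... 1284 characters left out ...]
)), (-78, np.int64(211)), (-76, np.int64(137)), (-74, np.int64(58)), (-72, np.int64(36)), (-70, np.int64(37)), (-68, np.int64(37)), (-66, np.int64(35)), (-64, np.int64(42)), (-62, np.int64(47)), (-60, np.int64(49)), (-58, np.int64(50)), (-56, np.int64(51)), (-54, np.int64(50)), (-52, np.int64(49)), (-50, np.int64(50))]
side 20 [(48, np.int64(55)), (50, np.int64(54)), (52, np.int64(54)), (54, np.int64(54)), (56, np.int64(54)), (58, np.int64(55)), (60, np.int64(63)), (62, np.int64(112)), (64, np.int64(185)), (66, np.int64(182)), (68, np.int64(158)), (70, np.int64(167)), (72, np.int64(197)), (74, np.int64(225)), (76, np.int64(227)), (78, np.int64(233)), (80, np.int64(224)), (82, np.int64(214))]
```

The bank's far end comes out at about −65 mm in both views when cast at z = 28 mm. That puts it flat on the dock floor and clear of the rim, so I'm handing in.

```bash
python3 -c "
from bench import arm
print(arm.job_done())"
```

```text
the job is handed in; nothing more can be done
None
```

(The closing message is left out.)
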